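# Line up impact sockets by size on the packing strip

## Robot

A 6-joint arm with a two-finger parallel gripper is mounted at the origin on the work surface. World frame = base frame: x ahead of the robot, y to its left, z up, the work surface at z = 0. Lengths are in mm, angles in degrees, forces in N, time in s.
With the tool pointing down it reaches from about 350 to 850 mm from the base axis. Payload 8.1 kg.
Tool frame: the origin (TCP) lies between the finger pads; the fingertips stand 25 mm ahead of it and the grasp point (between the pads) lies 6 mm ahead of it (r.tcp_to_tips is the distance from the TCP to the fingertips, in mm); z points along the fingers, y is the line along which they close (so a half turn about z gives the same grasp; the last joint's range is limited). The gripper opens to 85 mm and grips with 20 to 120 N. Pads are 22 mm wide; open, the fingers measure 114 mm over their backs; the gripper's body (76 mm by 85 mm) begins 54 mm behind the grasp point. The pads swing forward as they close: fully open they stand 13 mm farther back than shut.
Start: joints at [60.31, 7.471, 85.268, -0, 87.261, -4.893], TCP at [251.628, 544.691, 218.892] pointing down, gripper open.
Joint ranges: [-169.43, 169.43], [-51.17, 129.36], [1.28, 143.12], [-76.62, 256.62], [0, 156.53], [-152.29, 152.29]. Speed limits (degrees/s): [136.94, 136.94, 159.86, 180, 180, 180].

## Interface

Orientations are given as [roll, pitch, yaw] about the fixed x, y, z axes, in that order (R = Rz(yaw) Ry(pitch) Rx(roll)).
In Python, from bench import r gives the robot as it stands.
- The arm moves only by the tool apply_moves, never from a script. Its arguments are lists of equal length, an entry for each row: "angular": the turn, a rotation vector about the world's x, y, z in units of 8 degrees (1.0 is 8 degrees), a list of three; "travel": the shift along the world's x, y, z in units of 40 mm (1.0 is 40 mm), a list of three; "jaw": the opening, from 0 (shut) to 1 (fully open). A call has 1 to 20 rows; each row shifts and turns the commanded pose from where the row before left it; what a row does not reach is not made up. A row lasts 1/8 s, in which the tool goes at most 62.5 mm and 10.7 degrees, less where a joint would pass 70% of its speed; a pose out of reach is approached as far as the arm can. A call is refused whole if a number of a shift passes 1 or a number of a turn 1, either way. A call with a gripper value outside its range is refused whole. The fingers move at their own pace and stop on an object; "force" is the grip in N (left out, the last holds). Time passes only in rows, so rows that do not move let the fingers close. It gives the time, the measured TCP pose, the force, the opening and the grip force at its end, in the units of the state.
- r.sense(): the state, without advancing time (a new reading comes with each control period).
- r.snapshot(name): name is "scene" or "top"; returns a dict with "color" (420x560x3 uint8, red, green, blue), "fx", "fy", "cx", "cy" (pixels), "R" (3x3) and "t" (3): a world point X has camera coordinates R X + t. Camera axes: x right, y down, z forward; pixel columns grow to the right and rows downward; lengths in mm; the calibration is good to about 2 mm. A picture is of the moment at which its call begins. There is no depth.
- r.hand_in(): hands the job in; it is judged then, once.
The state is a dict: "time": time; "joint_pos": joint angles; "qd": joint speeds; "joint_efforts": joint torques, N m; "tool_pos": TCP position; "tcp_rot": TCP orientation; "ft_force": force on the tool from outside, world axes, zero at the start; "wrist_torque": the same for the moment, N m; "finger_gap": finger opening in mm; "grip_force": force on a finger pad.
Only numpy, scipy, OpenCV 4.12 (cv2) and the standard library are available. Lean on these libraries where they do the work, as an engineer would, in place of code of your own. Each camera call takes 0.05 s, during which the arm holds its last target. There are 200 camera calls.

## Task

Line up the four black impact sockets in order of size on the four white pads of the blue strip: the smallest on the pad next to the red end block, then each next larger one, so that the largest stands next to the grey end block. Each socket must stand upright, recess up, centred on its own pad, released and still.

Things in the scene. Friction and masses are not known exactly. Their poses are not given: they have to be found in the camera images.
- socket_28: smallest of four loose black steel impact sockets: a plain upright cylinder 28 mm in diameter and 40 mm tall, with a 14 mm deep round recess in its top. Stands upright on the bench at the start, recess up; origin at the centre of its underside, z up along its axis. About 100 g (up to 20 % either way).
- socket_36: second smallest of four loose black steel impact sockets: a plain upright cylinder 36 mm in diameter and 48 mm tall, with a 14 mm deep round recess in its top. Stands upright on the bench at the start, recess up; origin at the centre of its underside, z up along its axis. About 190 g (up to 20 % either way).
- socket_44: second largest of four loose black steel impact sockets: a plain upright cylinder 44 mm in diameter and 56 mm tall, with a 14 mm deep round recess in its top. Stands upright on the bench at the start, recess up; origin at the centre of its underside, z up along its axis. About 330 g (up to 20 % either way).
- socket_54: largest of four loose black steel impact sockets: a plain upright cylinder 54 mm in diameter and 64 mm tall, with a 14 mm deep round recess in its top. Stands upright on the bench at the start, recess up; origin at the centre of its underside, z up along its axis. About 560 g (up to 20 % either way).
- pad_a: white round pad, 66 mm in diameter and 2 mm thick, on the fixed blue strip: the end pad at the robot's right (-y) of the row of four, about 80 mm from pad to pad. Fixed. Origin at the centre of its underside; its top, where a socket stands, is 2 mm above that and 8 mm above the bench. Its y axis runs along the row from pad_a to pad_d, its x axis across the row (away from the robot), z up.
- pad_b: white round pad, 66 mm in diameter and 2 mm thick, on the fixed blue strip: the second pad from the right (-y) end of the row of four, about 80 mm from pad to pad. Fixed. Origin at the centre of its underside; its top, where a socket stands, is 2 mm above that and 8 mm above the bench. Its y axis runs along the row from pad_a to pad_d, its x axis across the row (away from the robot), z up.
- pad_c: white round pad, 66 mm in diameter and 2 mm thick, on the fixed blue strip: the second pad from the left (+y) end of the row of four, about 80 mm from pad to pad. Fixed. Origin at the centre of its underside; its top, where a socket stands, is 2 mm above that and 8 mm above the bench. Its y axis runs along the row from pad_a to pad_d, its x axis across the row (away from the robot), z up.
- pad_d: white round pad, 66 mm in diameter and 2 mm thick, on the fixed blue strip: the end pad at the robot's left (+y) of the row of four, about 80 mm from pad to pad. Fixed. Origin at the centre of its underside; its top, where a socket stands, is 2 mm above that and 8 mm above the bench. Its y axis runs along the row from pad_a to pad_d, its x axis across the row (away from the robot), z up.
- stop_red: red block, 60 mm across the strip, 18 mm along it and 25 mm tall, fixed at one end of the blue strip, beside either pad_a or pad_d (about 54 mm between centres, varies from start to start); a grey block of the same size stands at the other end. Origin at the centre of its underside, 6 mm above the bench. The strip is 76 mm wide, 400 mm long, 6 mm thick.
Things that resemble listed ones, but are neither listed nor needed, are in the scene too. What is shaped like the socket_36 but orange or pink is not meant. What is shaped like the socket_44 but pink is not meant.

How it is judged (in metres and radians):
At the end, for the whole second after the job is handed in: Counting from the red block, the pads carry the 28, 36, 44 and 54 mm sockets in that order: each axis within 13 mm of its pad's centre (horizontally), upright recess up within 0.1 rad, its underside standing on the pad (under 14 mm above the bench), and at rest (((horizontal distance between stop_red and pad_a below 0.12 m and horizontal distance between socket_28 and pad_a below 0.013 m and horizontal distance between socket_36 and pad_b below 0.013 m and horizontal distance between socket_44 and pad_c below 0.013 m and horizontal distance between socket_54 and pad_d below 0.013 m) or (horizontal distance between stop_red and pad_d below 0.12 m and horizontal distance between socket_28 and pad_d below 0.013 m and horizontal distance between socket_36 and pad_c below 0.013 m and horizontal distance between socket_44 and pad_b below 0.013 m and horizontal distance between socket_54 and pad_a below 0.013 m)) and angle between each of socket_28, socket_36, socket_44, socket_54's own z axis and vertical below 0.1 rad and height (world z) of each of socket_28, socket_36, socket_44, socket_54 below 0.014 m and linear speed of each of socket_28, socket_36, socket_44, socket_54 below 0.02 m/s and angular speed of each of socket_28, socket_36, socket_44, socket_54 below 0.2 rad/s); the robot touches nothing.
It also fails if it takes over 112 s, if anything falls off the work surface, if the arm or the gripper's body presses on something with over 40 N, if the wrist force passes 120 N, or if a joint passes its speed limit or range.

## Working session

There is one attempt and no reset: what is moved stays moved. The work goes in short steps, Python scripts to look and compute and a tool call to move; the robot and the scene stay as the last step left them, time stands still between calls to the robot, and variables do not carry over. Pictures are saved under pics/ and viewed, at most 14 in all, crops included, and the job is handed in when it is done.

Besides the shell and the picture viewer there is one more tool, called after "Emit:" as name(argument=value, ...) on one line, values as JSON. apply_moves: Moves the arm, as the interface text tells. Its arguments: {"type":"object","properties":{"angular":{"type":"array"},"travel":{"type":"array"},"jaw":{"type":"array"},"force":{"type":"number"}},"required":["angular","travel","jaw"]}

```bash
mkdir -p pics; ls
python3 - <<'E'
from bench import r
import cv2
for n in("scene","top"):
    s=r.snapshot(n); cv2.imwrite(f"pics/{n}0.png",s["color"][:,:,::-1]); print(n,s["fx"],s["cx"],s["cy"],s["R"],s["t"])
print(r.sense())
E
```

```text
pics
scene 511.63315997650113 272.5454757579026 212.25251063230525 [[-0.22130459  0.97517757  0.00727964]
 [ 0.70136149  0.16434308 -0.69360177]
 [-0.67758124 -0.14839159 -0.72032187]] [ 119.95101852 -330.37985203 1327.34497514]
top 422.3614283573453 280.7480659101837 204.31631312629528 [[ 0.01783147 -0.99981801  0.00678184]
 [-0.99789693 -0.01821917 -0.0622075 ]
 [ 0.06231974 -0.00565832 -0.9980402 ]] [ 18.62059521 530.59615133 807.52984405]
{'time': 0.1, 'joint_pos': array([ 6.03072471e+01,  7.51182269e+00,  8.53239698e+01,  3.84753431e-04,
        8.72624234e+01, -4.89204817e+00]), 'qd': array([ 0.01457207, -0.00276996, -0.1870674 ,  0.10371338,  0.09839276,
       -0.06619083]), 'joint_efforts': array([ 5.73574562e-04, -5.70957005e+01, -5.01937008e+01, -3.37344482e-04,
        8.49535660e-03, -1.03876357e-05]), 'tool_pos': array([251.38302187, 544.21752908, 217.92958592]), 'tcp_rot': array([-1.79902175e+02, -8.75859330e-03,  1.55199269e+02]), 'ft_force': array([ 0.41153975,  0.00633461, -0.32624197]), 'wrist_torque': array([-0.01062547, -0.02354828,  0.03524231]), 'grip_force': 0.0, 'finger_gap': 85.63082280991712}
```

View pics/scene0.png

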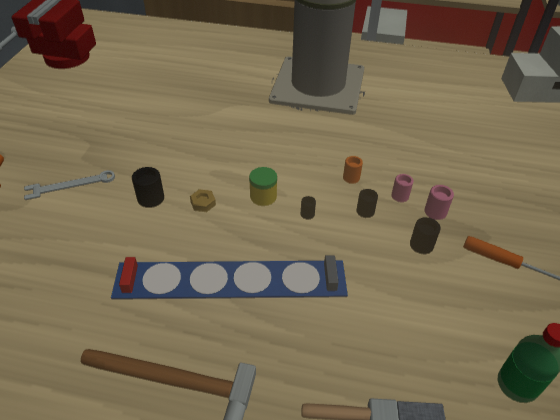

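View pics/top0.png

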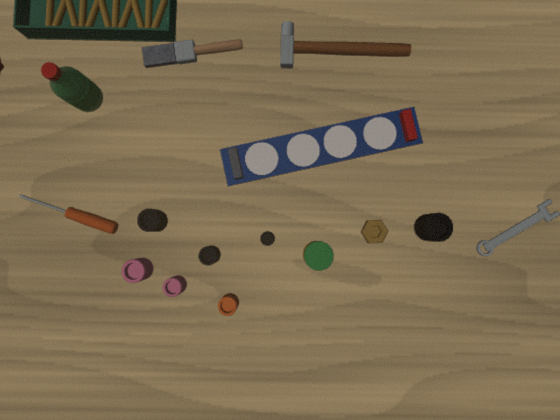

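The red block is at the −y end (409,125 in top), so pad_a takes socket 28. In the top view the sockets are 28 (267,238), 36 (209,255), 44 (152,220) and 54 (433,227). Next I'll enlarge them with contrast.

Run:
```python
import cv2,numpy as np
t=cv2.imread("pics/top0.png");s=cv2.imread("pics/scene0.png")
def crop(im,u,v): 
    c=im[v-24:v+24,u-24:u+24].astype(float)
    c=255*np.clip(c/110,0,1)**.5
    return cv2.resize(c.astype('uint8'),(192,192),interpolation=cv2.INTER_CUBIC)
a=np.hstack([crop(t,*p) for p in[(267,238),(209,255),(152,220),(433,227)]])
b=np.hstack([crop(s,*p) for p in[(308,208),(368,203),(425,236),(148,187)]])
cv2.imwrite("pics/c.png",np.vstack([a,b]))
```

```text
(no output)
```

View pics/c.png

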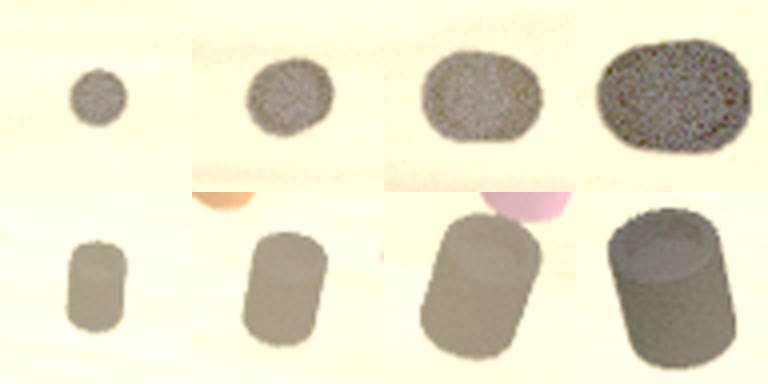

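Both silhouettes are clean: the top crop shows hulls of the top and bottom rims, and the scene crop shows the bodies with the rims at the upper end. I'll triangulate the rim and base centres, plus the pads and the red block.

```bash
cat > h.py <<'E'
import cv2,numpy as np
from bench import r
def proj(s,X):
    c=s["R"]@np.array(X,float)+s["t"]; return np.array([s["fx"]*c[0]/c[2]+s["cx"],s["fy"]*c[1]/c[2]+s["cy"]])
def ray(s,p):
    d=s["R"].T@np.array([(p[0]-s["cx"])/s["fx"],(p[1]-s["cy"])/s["fy"],1.]); return -s["R"].T@s["t"],d/np.linalg.norm(d)
def plane(s,p,z):
    o,d=ray(s,p); return o+d*(z-o[2])/d[2]
def tri(s1,p1,s2,p2):
    A=np.zeros((3,3));b=np.zeros(3)
    for o,d in(ray(s1,p1),ray(s2,p2)):
        M=np.eye(3)-np.outer(d,d);A+=M;b+=M@o
    return np.linalg.solve(A,b)
def blobs(m,lo,hi):
    n,l,st,c=cv2.connectedComponentsWithStats(m.astype('uint8'))
    return [(c[i],l==i,st[i,4]) for i in range(1,n) if lo<st[i,4]<hi]
def dark(s):
    c=s["color"].astype(int); return (c.max(2)<62)&(c.max(2)-c.min(2)<20)
def pick(bl,p): return min(bl,key=lambda b:np.hypot(*(b[0]-p)))
def ends(s,b):
    "top and bottom rim centres (pixels) of an upright cylinder's blob"
    P=np.argwhere(b[1])[:,::-1].astype(float); X=plane(s,b[0],25)
    d=proj(s,X+[0,0,20])-proj(s,X-[0,0,20]); d/=np.linalg.norm(d); n=np.array([-d[1],d[0]])
    a=(P-b[0])@d; w=(P-b[0])@n; W=w.max()-w.min()+1
    v=ray(s,b[0])[1]; k=W/2*abs(v[2])
    mid=(w.max()+w.min())/2
    return b[0]+d*(a.max()+.5-k)+n*mid, b[0]+d*(a.min()-.5+k)+n*mid, W
E
python3 - <<'E'
from h import *
np.set_printoptions(precision=1,suppress=True)
T=r.snapshot("top");S=r.snapshot("scene")
dt,ds=blobs(dark(T),80,3000),blobs(dark(S),80,3000)
for n,pt,ps in(("28",(267,238),(308,208)),("36",(209,255),(368,203)),("44",(152,220),(425,236)),("54",(433,227),(148,187))):
    bt,bs=pick(dt,pt),pick(ds,ps); et,es=ends(T,bt),ends(S,bs)
    print(n,bt[0],bs[0],bt[2],bs[2],"top",tri(T,et[0],S,es[0]),"bot",tri(T,et[1],S,es[1]),plane(T,et[1],0),plane(S,es[1],0))
def white(s): c=s["color"].astype(int); return (c.min(2)>120)&(c.max(2)-c.min(2)<45)
wt=sorted([b for b in blobs(white(T),500,2000)],key=lambda b:-b[0][0]); ws=sorted([b for b in blobs(white(S),400,2000)],key=lambda b:b[0][0])
print([b[0] for b in wt],[b[0] for b in ws])
for a,b in zip([b for b in wt if 100<b[0][1]<190],[b for b in ws if 250<b[0][1]<310]): print(tri(T,a[0],S,b[0]),plane(T,a[0],8))
g=cv2.cvtColor(T["color"],cv2.COLOR_RGB2HSV)
E
```

```text
28 [267.  237.9] [307.8 207.2] 135 253 top [464.7  52.9  36.2] bot [464.5  53.1   2.4] [464.3  54.    0. ] [462.3  52.    0. ]
36 [209.  254.8] [367.  202.6] 299 423 top [430.5 162.9  45.1] bot [430.5 163.    2.5] [430.2 163.9   0. ] [428.1 162.5   0. ]
44 [151.6 219.9] [424.8 234.8] 517 781 top [495.4 273.2  54. ] bot [495.4 273.    5.3] [495.5 275.    0. ] [490.7 273.7   0. ]
54 [433.6 226.8] [147.8 186.5] 879 996 top [ 491.7 -265.    58.9] bot [ 491.9 -263.3    1.8] [ 491.7 -262.8    0. ] [ 490.2 -265.4    0. ]
[array([379.4, 132.9]), array([339.6, 141.1]), array([302.5, 149.7]), array([261.1, 158.3])] [array([161.2, 278.1]), array([208.3, 278.1]), array([252. , 277.2]), array([300.5, 277.3]), array([531.4,  65.7])]
[ 678.  -167.3    4.4] [ 677.1 -166.     8. ]
[659.7 -87.6   4.7] [658.9 -86.8   8. ]
[640.8 -13.9   5.2] [640.1 -13.2   8. ]
[621.9  68.4   5.2] [621.4  68.7   8. ]
```

Emit:
apply_moves(angular=[[0,0,-0.4],[0,0,-0.4],[0,0,-0.4],[0,0,-0.4],[0,0,-0.4],[0,0,-0.4],[0,0,-0.4],[0,0,-0.4],[0,0,-0.4],[0,0,-0.4],[0,0,-0.4],[0,0,-0.4],[0,0,-0.4],[0,0,-0.4],[0,0,-0.4],[0,0,-0.475],[0,0,0],[0,0,0]], travel=[[0.33,-0.77,-0.15],[0.33,-0.77,-0.15],[0.33,-0.77,-0.15],[0.33,-0.77,-0.15],[0.33,-0.77,-0.15],[0.33,-0.77,-0.15],[0.33,-0.77,-0.15],[0.33,-0.77,-0.15],[0.33,-0.77,-0.15],[0.33,-0.77,-0.15],[0.33,-0.77,-0.15],[0.33,-0.77,-0.15],[0.33,-0.77,-0.15],[0.33,-0.77,-0.15],[0.33,-0.77,-0.15],[0.33,-0.77,-0.15],[0,0,0],[0,0,0]], jaw=[1,1,1,1,1,1,1,1,1,1,1,1,1,1,1,1,1,1], force=40)

```text
time: 2.45
tool_pos: [462.5, 52.2, 122.8]
tcp_rot: [-180.0, -0.0, 103.4]
ft_force: [-0.4, 0.9, -0.8]
finger_gap: 85.4
grip_force: 0.0
```

Emit:
apply_moves(angular=[[0,0,0],[0,0,0],[0,0,0],[0,0,0],[0,0,0],[0,0,0],[0,0,0],[0,0,0],[0,0,0],[0,0,0],[0,0,0],[0,0,0],[0,0,0],[0,0,0]], travel=[[0.05,0.02,-0.46],[0,0,-0.46],[0,0,-0.46],[0,0,-0.46],[0,0,-0.24],[0,0,-0.24],[0,0,0],[0,0,0],[0,0,0],[0,0,0],[0,0,0],[0,0,0],[0,0,0],[0,0,0]], jaw=[1,1,1,1,1,1,0.6,0.45,0.3,0.2,0.1,0,0,0])

```text
time: 4.2
tool_pos: [464.8, 52.7, 30.1]
tcp_rot: [-180.0, -0.0, 103.4]
ft_force: [0.2, 0.7, -0.7]
finger_gap: 0.1
grip_force: 0.0
```

The gap reads 0.1, so the gripper closed on nothing. Looking at both views.

Run:
```python
from h import *
T=r.snapshot("top");S=r.snapshot("scene")
a=cv2.resize(T["color"][150:330,150:390],(400,300));b=cv2.resize(S["color"][100:280,220:460],(400,300))
im=255*(np.hstack([a,b])/255.)**.6
cv2.imwrite("pics/m.png",im[:,:,::-1].astype('uint8'))
```

```text
(no output)
```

View pics/m.png

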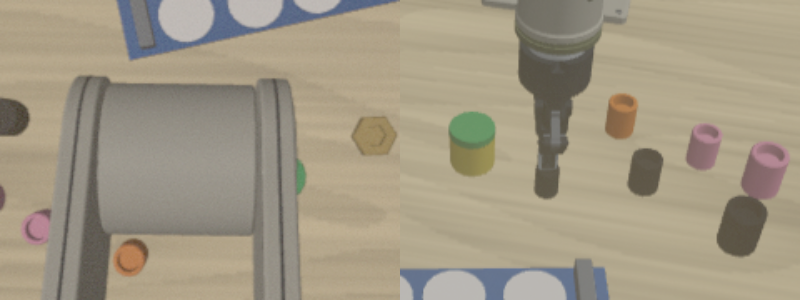

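The fingertips sit behind or above the socket at about (548,170) in the right-hand view, and the socket is still upright. Measuring where it stands now.

Run:
```python
from h import *
np.set_printoptions(precision=1,suppress=True)
S=r.snapshot("scene")
a=S["color"][170:235,275:340]; c=255*np.clip(cv2.resize(a,(520,520),interpolation=cv2.INTER_CUBIC)/130.,0,1)**.6
cv2.imwrite("pics/z.png",c[:,:,::-1].astype('uint8'))
print(r.sense())
for X in([465,53,0],[465,53,40],[465,53,5],[465,53,24]): print(X,proj(S,X),(proj(S,X)-[275,170])*8)
```

```text
{'time': 4.35, 'joint_pos': array([  0.2,  -2.6, 116.4,   0. ,  66.2, -13.2]), 'qd': array([ 0.2, -0.1,  0. ,  0.1, -0.1, -0. ]), 'joint_efforts': array([ -0. , -41.5, -43.9,  -0. ,   0. ,  -0. ]), 'tool_pos': array([464.8,  52.7,  30.1]), 'tcp_rot': array([-180. ,   -0. ,  103.4]), 'ft_force': array([-0.7,  0.4,  0.2]), 'wrist_torque': array([-0.,  0.,  0.]), 'grip_force': 0.0, 'finger_gap': -0.014895969650877342}
[465, 53, 0] [307.6 214.5] [260.4 356.2]
[465, 53, 40] [308.7 200. ] [269.9 240.3]
[465, 53, 5] [307.7 212.8] [261.6 342.1]
[465, 53, 24] [308.3 205.9] [266.1 287.5]
```

View pics/z.png

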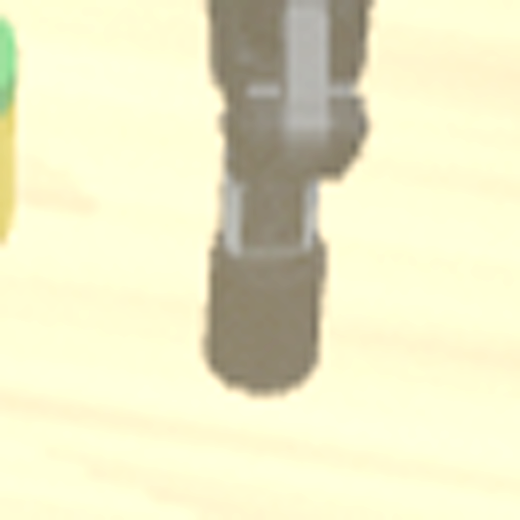

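Run:
```python
from bench import r
print(r.tcp_to_tips,[a for a in dir(r) if a[0]!='_'])
```

```text
25.0 ['PlanningError', 'hand_in', 'sense', 'snapshot', 'tcp_to_tips']
```

Emit:
apply_moves(angular=[[0,0,0],[0,0,0],[0,0,0],[0,0,0],[0,0,0],[0,0,0]], travel=[[0,0,0.2],[0,0,0.4],[0,0,0.4],[0,0,0.4],[0,0,0.4],[0,0,0]], jaw=[0,0,0,0,0,0])

```text
time: 5.1
tool_pos: [466.3, 52.7, 104.1]
tcp_rot: [179.8, 0.0, 103.4]
ft_force: [1.5, -0.1, -0.8]
finger_gap: 0.2
grip_force: 0.0
```

Run:
```python
from h import *
S=r.snapshot("scene")
a=S["color"][130:235,255:360]; c=255*np.clip(cv2.resize(a,(590,590),interpolation=cv2.INTER_CUBIC)/130.,0,1)**.6
c=np.ascontiguousarray(c[:,:,::-1].astype('uint8'))
p=r.sense()["tool_pos"];print(p)
for dz,col in((0,(0,0,255)),(-25,(255,0,0))):
    q=(proj(S,p+[0,0,dz])-[255,130])*590/105; print(q); cv2.circle(c,tuple(int(v) for v in q),4,col,-1)
cv2.imwrite("pics/y.png",c)
```

```text
[465.47740173  52.69047965 102.93944487]
[312.11078162 256.13708662]
[307.50278359 312.63706435]
```

View pics/y.png

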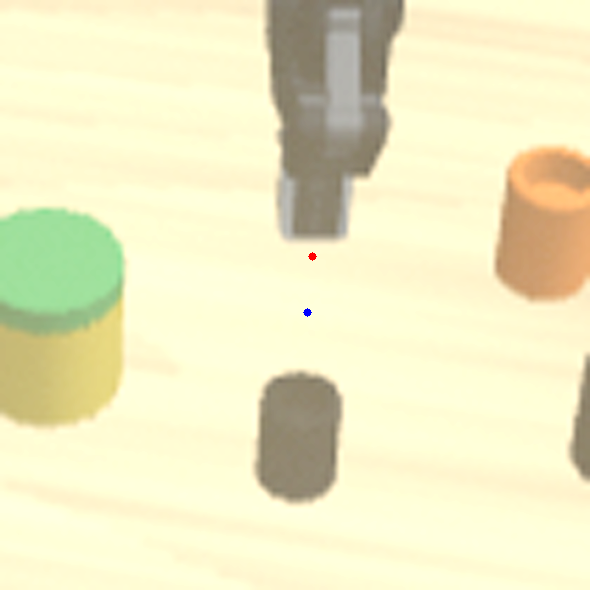

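The visible tip is at (315,238), about 18 px above the projected TCP (red) and 74 px above the expected tip (blue). The tips are therefore roughly 33 mm farther back than stated. I'll move above socket 54, where the top camera sees the fingers too, and triangulate the tip.

Emit:
apply_moves(angular=[[0,0,0],[0,0,0],[0,0,0],[0,0,0],[0,0,0],[0,0,0],[0,0,0],[0,0,0],[0,0,0],[0,0,0],[0,0,0],[0,0,0],[0,0,0],[0,0,0]], travel=[[0.055,-0.66,0.05],[0.055,-0.66,0.05],[0.055,-0.66,0.05],[0.055,-0.66,0.05],[0.055,-0.66,0.05],[0.055,-0.66,0.05],[0.055,-0.66,0.05],[0.055,-0.66,0.05],[0.055,-0.66,0.05],[0.055,-0.66,0.05],[0.055,-0.66,0.05],[0.055,-0.66,0.05],[0,0,0],[0,0,0]], jaw=[0,0,0,0,0,0,0,0,0,0,0,0,0,0])

```text
time: 6.9
tool_pos: [490.7, -263.4, 125.1]
tcp_rot: [-179.9, -0.1, 103.4]
ft_force: [-0.5, 0.0, -0.6]
finger_gap: -0.0
grip_force: 0.0
```

Run:
```python
from h import *
S=r.snapshot("scene");T=r.snapshot("top")
p=r.sense()["tool_pos"];print(p)
out=[]
for s in(T,S):
    u,v=(proj(s,p).astype(int)-40); u=max(u,0)
    a=s["color"][v:v+80,u:u+80]; c=255*np.clip(cv2.resize(a,(400,400),interpolation=cv2.INTER_CUBIC)/130.,0,1)**.6
    c=np.ascontiguousarray(c[:,:,::-1].astype('uint8'));print(u,v)
    for dz,col in((0,(0,0,255)),(-25,(255,0,0))):
        q=(proj(s,p+[0,0,dz])-[u,v])*5; print(q); cv2.circle(c,tuple(int(x) for x in q),3,col,-1)
    out.append(c)
cv2.imwrite("pics/x.png",np.hstack(out))
```

```text
[ 490.93620684 -263.10593819  125.46391351]
412 186
[204.79671889 202.97000387]
[175.25405071 203.65304297]
100 109
[200.09251445 200.83816444]
[212.02046151 252.88760671]
```

View pics/x.png

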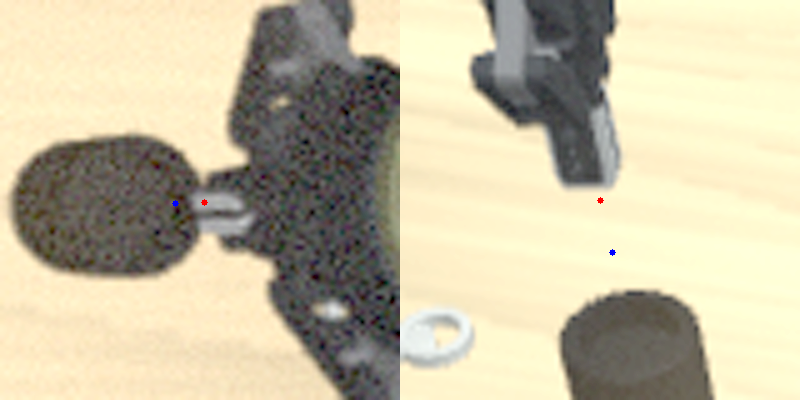

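Top view: the tip's near edge is at crop (195,210). Scene: the tip's lower edge is at crop (585,184). Both put the shut tips about 17 mm above the reported TCP rather than 25 mm below it, with the pads about 3 mm toward −x. I'll open, go down partway over socket 54 and check the tips there.

Emit:
apply_moves(angular=[[0,0,0],[0,0,0],[0,0,0],[0,0,0],[0,0,0],[0,0,0],[0,0,0],[0,0,0],[0,0,0],[0,0,0],[0,0,0],[0,0,0],[0,0,0]], travel=[[0.08,-0.02,0],[0,0,0],[0,0,0],[0,0,0],[0,0,0],[0,0,-0.25],[0,0,-0.5],[0,0,-0.5],[0,0,-0.5],[0,0,-0.5],[0,0,-0.25],[0,0,0],[0,0,0]], jaw=[1,1,1,1,1,1,1,1,1,1,1,1,1])

```text
time: 8.62
tool_pos: [495.1, -265.3, 26.9]
tcp_rot: [179.9, 0.1, 103.4]
ft_force: [0.5, -0.8, 0.5]
finger_gap: 85.1
grip_force: 0.0
```

```bash
cat > look.py <<'E'
from h import *
import sys
S=r.snapshot("scene");T=r.snapshot("top")
p=r.sense()["tool_pos"];print(p)
out=[]
for s in(T,S):
    u,v=(proj(s,p).astype(int)-40); u=max(u,0)
    a=s["color"][v:v+80,u:u+80]; c=255*np.clip(cv2.resize(a,(400,400),interpolation=cv2.INTER_CUBIC)/130.,0,1)**.6
    c=np.ascontiguousarray(c[:,:,::-1].astype('uint8'))
    for dz,col in((0,(0,0,255)),(25,(0,255,0))):
        q=(proj(s,p+[0,0,dz])-[u,v])*5; cv2.circle(c,tuple(int(x) for x in q),3,col,-1)
    out.append(c)
cv2.imwrite(f"pics/{sys.argv[1]}.png",np.hstack(out))
E
python3 look.py w
```

```text
[ 495.19979346 -265.43250076   27.19228462]
```

View pics/w.png

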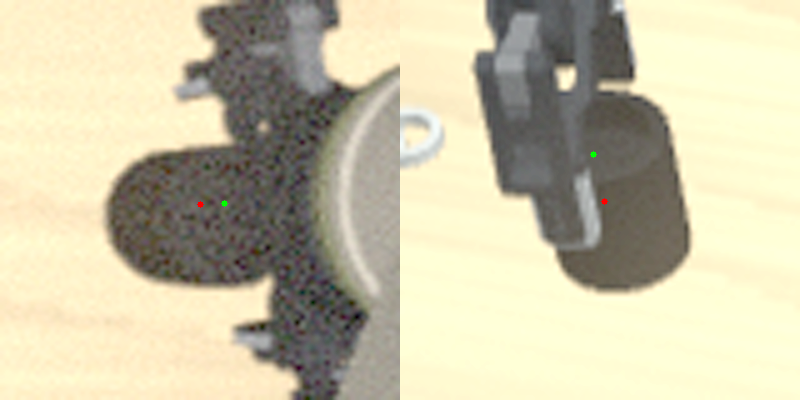

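Run:
```python
from h import *
np.set_printoptions(precision=1,suppress=True)
S=r.snapshot("scene");T=r.snapshot("top");p=r.sense()["tool_pos"]
o=[proj(s,p).astype(int)-40 for s in(T,S)]
for name,a,b in(("near finger +y tip corner",(178,92),(592,246)),):
    X=tri(T,o[0]+np.array(a)/5,S,o[1]+(np.array(b)-[400,0])/5)
    print(name,X,X-p)
    print([proj(s,X) for s in (T,S)], o[0]+np.array(a)/5,o[1]+(np.array(b)-[400,0])/5)
# expected corner with tip height +dz: tcp+ 47*close dir + 11*lateral
for dz in(0,15,30): 
    X=p+47*np.array([.973,.232,0])+11*np.array([-.232,.973,0])+[0,0,dz]
    print(dz,[(proj(s,X)-q)*5 for s,q in zip((T,S),o)])
for X in([491.8,-264,0],[491.8,-264,62]): print([(proj(s,X)-q)*5 for s,q in zip((T,S),o)])
```

```text
near finger +y tip corner [ 536.9 -248.2   46.2] [41.9 17.1 19.2]
[array([427.5, 202.4]), array([145.3, 198.2])] [427.6 202.4] [145.4 198.2]
0 [array([148.1,  91.9]), array([209.8, 285.8])]
15 [array([161.6,  89.3]), array([203.2, 258. ])]
30 [array([175.5,  86.5]), array([196.4, 229.5])]
[array([176.5, 213.9]), array([217.9, 244.9])]
[array([235.9, 212.3]), array([191.5, 130.4])]
```

Tip corner triangulated: the open tips stand about 19 mm above the reported TCP, and the xy alignment is within 3 mm. Going down 29 mm more and gripping.

Emit:
apply_moves(angular=[[0,0,0],[0,0,0],[0,0,0],[0,0,0],[0,0,0],[0,0,0],[0,0,0],[0,0,0],[0,0,0],[0,0,0]], travel=[[0,0.07,-0.22],[0,0,-0.2],[0,0,-0.2],[0,0,-0.1],[0,0,0],[0,0,0],[0,0,0],[0,0,0],[0,0,0],[0,0,0]], jaw=[1,1,1,1,0.8,0.6,0.5,0.4,0.4,0.4], force=60)

```text
time: 10.07
tool_pos: [494.4, -262.5, -2.2]
tcp_rot: [-180.0, 0.0, 103.4]
ft_force: [-4.0, -1.3, 5.3]
finger_gap: 53.1
grip_force: 63.5
```

Emit:
apply_moves(angular=[[0,0,0],[0,0,0],[0,0,0],[0,0,0],[0,0,0],[0,0,0],[0,0,0],[0,0,0],[0,0,0],[0,0,0],[0,0,0],[0,0,0],[0,0,0],[0,0,0],[0,0,0],[0,0,0],[0,0,0],[0,0,0],[0,0,0],[0,0,0]], travel=[[0,0,0.2],[0,0,0.5],[0,0,0.5],[0,0,0.3],[0.1,0.25,0],[0.22,0.56,0],[0.22,0.56,0],[0.22,0.56,0],[0.22,0.56,0],[0.22,0.56,0],[0.22,0.56,0],[0.22,0.56,0],[0.22,0.56,0],[0.22,0.56,0],[0.22,0.56,0],[0.22,0.56,0],[0.22,0.56,0],[0.22,0.56,0],[0.22,0.56,0],[0.1,0.25,0]], jaw=[0.4,0.4,0.4,0.4,0.4,0.4,0.4,0.4,0.4,0.4,0.4,0.4,0.4,0.4,0.4,0.4,0.4,0.4,0.4,0.4])

```text
time: 12.58
tool_pos: [626.0, 73.3, 57.1]
tcp_rot: [-180.0, -0.0, 103.5]
ft_force: [0.1, -0.8, -6.0]
finger_gap: 53.0
grip_force: 64.1
```

Emit:
apply_moves(angular=[[0,0,0],[0,0,0]], travel=[[0,0,0],[0,0,0]], jaw=[0.4,0.4])

```text
time: 12.82
tool_pos: [625.4, 70.8, 57.1]
tcp_rot: [-180.0, 0.0, 103.4]
ft_force: [-0.0, -0.0, -7.2]
finger_gap: 52.9
grip_force: 64.1
```

```bash
python3 look.py v
```

```text
[625.41539943  70.62088878  57.21916215]
```

View pics/v.png

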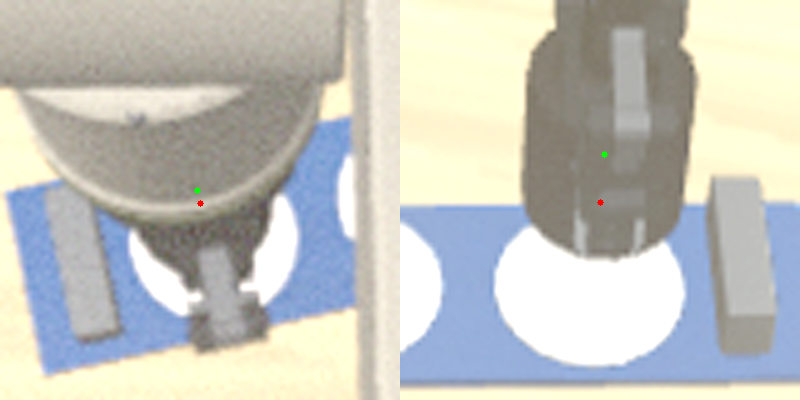

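Socket 54 is held over pad_d. Lowering it and releasing.

Emit:
apply_moves(angular=[[0,0,0],[0,0,0],[0,0,0],[0,0,0],[0,0,0],[0,0,0],[0,0,0],[0,0,0],[0,0,0],[0,0,0],[0,0,0],[0,0,0],[0,0,0],[0,0,0],[0,0,0],[0,0,0],[0,0,0]], travel=[[-0.03,-0.015,-0.3],[0,0,-0.3],[0,0,-0.3],[0,0,-0.2],[0,0,-0.1],[0,0,-0.07],[0,0,0],[0,0,0],[0,0,0],[0,0,0],[0,0,0],[0,0,0.25],[0,0,0.5],[0,0,0.5],[0,0,0.5],[0,0,0.5],[0,0,0.25]], jaw=[0.4,0.4,0.4,0.4,0.4,0.4,0.4,0.6,0.8,1,1,1,1,1,1,1,1])

```text
time: 15.05
tool_pos: [625.4, 70.9, 108.9]
tcp_rot: [179.9, 0.0, 103.4]
ft_force: [-0.4, 0.9, 0.4]
finger_gap: 85.6
grip_force: 0.0
```

Emit:
apply_moves(angular=[[0,0,0],[0,0,0],[0,0,0],[0,0,0],[0,0,0],[0,0,0],[0,0,0],[0,0,0],[0,0,0],[0,0,0],[0,0,0]], travel=[[-0.32,0.51,0],[-0.32,0.51,0],[-0.32,0.51,0],[-0.32,0.51,0],[-0.32,0.51,0],[-0.32,0.51,0],[-0.32,0.51,0],[-0.32,0.51,0],[-0.32,0.51,0],[-0.32,0.51,0],[0,0,0]], jaw=[1,1,1,1,1,1,1,1,1,1,1])

```text
time: 16.42
tool_pos: [494.7, 276.8, 106.3]
tcp_rot: [-180.0, -0.0, 103.6]
ft_force: [0.7, -0.9, -0.5]
finger_gap: 85.6
grip_force: 0.0
```

Run:
```python
from h import *
np.set_printoptions(precision=1,suppress=True)
T=r.snapshot("top");S=r.snapshot("scene")
for n,s,p in(("T",T,proj(T,[621.7,68.5,40])),("S",S,proj(S,[621.7,68.5,40]))):
    b=pick(blobs(dark(s),80,3000),p); e=ends(s,b); print(n,b[2],e,plane(s,e[0],72),plane(s,e[1],8))
print(r.sense()["tool_pos"])
```

```text
T 728 (array([258.5, 151.7]), array([259.4, 155.3]), np.float64(29.86117833055997)) [622.5  70.9  72. ] [627.4  72.2   8. ]
S 1277 (array([303.4, 256.2]), array([301.8, 276.5]), np.float64(32.977427563516656)) [628.3  71.   72. ] [621.9  70.2   8. ]
[495.9 275.3 106.4]
```

Socket 54 stands about 3 mm off pad_d's centre, which is fine. Grasping socket 44.

Emit:
apply_moves(angular=[[0,0,0],[0,0,0],[0,0,0],[0,0,0],[0,0,0],[0,0,0],[0,0,0],[0,0,0],[0,0,0],[0,0,0],[0,0,0],[0,0,0],[0,0,0],[0,0,0],[0,0,0]], travel=[[0.05,-0.02,-0.45],[0,0,-0.5],[0,0,-0.5],[0,0,-0.5],[0,0,-0.4],[0,0,-0.2],[0,0,-0.1],[0,0,-0.08],[0,0,0],[0,0,0],[0,0,0],[0,0,0],[0,0,0],[0,0,0],[0,0,0]], jaw=[1,1,1,1,1,1,1,1,0.8,0.6,0.5,0.4,0.3,0.3,0.3])

```text
time: 18.4
tool_pos: [498.5, 274.2, -2.0]
tcp_rot: [180.0, -0.0, 103.4]
ft_force: [-3.6, -1.6, 6.0]
finger_gap: 43.2
grip_force: 60.2
```

Emit:
apply_moves(angular=[[0,0,0],[0,0,0],[0,0,0],[0,0,0],[0,0,0],[0,0,0],[0,0,0],[0,0,0],[0,0,0],[0,0,0],[0,0,0],[0,0,0],[0,0,0],[0,0,0],[0,0,0],[0,0,0],[0,0,0],[0,0,0],[0,0,0],[0,0,0]], travel=[[0,0,0.25],[0,0,0.5],[0,0,0.5],[0,0,0.5],[0,0,0.5],[0.13,-0.25,0],[0.265,-0.53,0],[0.265,-0.53,0],[0.265,-0.53,0],[0.265,-0.53,0],[0.265,-0.53,0],[0.265,-0.53,0],[0.265,-0.53,0],[0.265,-0.53,0],[0.265,-0.53,0],[0.265,-0.53,0],[0.265,-0.53,0],[0.265,-0.53,0],[0.265,-0.55,0],[0,-0.04,0]], jaw=[0.3,0.3,0.3,0.3,0.3,0.3,0.3,0.3,0.3,0.3,0.3,0.3,0.3,0.3,0.3,0.3,0.3,0.3,0.3,0.3])

```text
time: 20.9
tool_pos: [642.3, -16.2, 87.3]
tcp_rot: [180.0, 0.0, 103.3]
ft_force: [0.3, 1.3, -3.4]
finger_gap: 42.7
grip_force: 61.6
```

Emit:
apply_moves(angular=[[0,0,0],[0,0,0]], travel=[[0,0,0],[0,0,0]], jaw=[0.3,0.3])

```text
time: 21.15
tool_pos: [641.2, -13.3, 87.2]
tcp_rot: [-180.0, -0.0, 103.4]
ft_force: [0.8, -0.4, -3.4]
finger_gap: 42.8
grip_force: 61.6
```

Emit:
apply_moves(angular=[[0,0,0],[0,0,0],[0,0,0],[0,0,0],[0,0,0],[0,0,0],[0,0,0],[0,0,0],[0,0,0],[0,0,0],[0,0,0],[0,0,0],[0,0,0],[0,0,0],[0,0,0],[0,0,0],[0,0,0],[0,0,0],[0,0,0]], travel=[[0,0,-0.25],[0,0,-0.4],[0,0,-0.4],[0,0,-0.4],[0,0,-0.3],[0,0,-0.15],[0,0,-0.08],[0,0,-0.05],[0,0,0],[0,0,0],[0,0,0],[0,0,0],[0,0,0],[0,0,0.25],[0,0,0.5],[0,0,0.5],[0,0,0.5],[0,0,0.5],[0,0,0.25]], jaw=[0.3,0.3,0.3,0.3,0.3,0.3,0.3,0.3,0.3,0.5,0.7,0.9,1,1,1,1,1,1,1])

```text
time: 23.52
tool_pos: [642.4, -14.0, 108.5]
tcp_rot: [179.9, 0.1, 103.4]
ft_force: [-0.4, 0.0, 0.9]
finger_gap: 85.3
grip_force: 0.0
```

Emit:
apply_moves(angular=[[0,0,0],[0,0,0],[0,0,0],[0,0,0],[0,0,0],[0,0,0],[0,0,0],[0,0,0],[0,0,0],[0,0,0],[0,0,0],[0,0,0],[0,0,0],[0,0,0]], travel=[[-0.437,0.369,0],[-0.437,0.369,0],[-0.437,0.369,0],[-0.437,0.369,0],[-0.437,0.369,0],[-0.437,0.369,0],[-0.437,0.369,0],[-0.437,0.369,0],[-0.437,0.369,0],[-0.437,0.369,0],[-0.437,0.369,0],[-0.437,0.369,0],[0,0,0],[0,0,0]], jaw=[1,1,1,1,1,1,1,1,1,1,1,1,1,1])

```text
time: 25.28
tool_pos: [431.9, 163.2, 106.3]
tcp_rot: [180.0, 0.0, 103.4]
ft_force: [0.6, -0.7, -0.6]
finger_gap: 85.4
grip_force: 0.0
```

```bash
cat > chk.py <<'E'
from h import *
import sys
np.set_printoptions(precision=1,suppress=True)
T=r.snapshot("top");S=r.snapshot("scene")
for x,y,z in eval(sys.argv[1]):
    e=[ends(s,pick(blobs(dark(s),80,3000),proj(s,[x,y,8+z/2]))) for s in(T,S)]
    print(*[(plane(s,q[0],8+z)[:2],plane(s,q[1],8)[:2],q[2]) for s,q in zip((T,S),e)],"tri",tri(T,e[0][0],S,e[1][0]),tri(T,e[0][1],S,e[1][1]))
print(r.sense()["tool_pos"])
E
python3 chk.py "[(640.5,-13.5,56),(621.7,68.5,64)]"
```

```text
(array([641.9, -14.4]), array([642.3, -14.5]), np.float64(22.53969345570602)) (array([644.7, -13.3]), array([638.8, -15. ]), np.float64(26.311609483079312)) tri [642.4 -14.3  61. ] [641.6 -14.2  11.8]
(array([622.8,  70.8]), array([626.8,  71.8]), np.float64(29.625121270987165)) (array([628.1,  71. ]), array([622.1,  70.2]), np.float64(32.97730201151231)) tri [623.8  70.7  66.7] [625.9  71.1  13.2]
[432.1 162.9 106.2]
```

Emit:
apply_moves(angular=[[0,0,0],[0,0,0],[0,0,0],[0,0,0],[0,0,0],[0,0,0],[0,0,0],[0,0,0],[0,0,0],[0,0,0],[0,0,0],[0,0,0],[0,0,0],[0,0,0],[0,0,0],[0,0,0]], travel=[[0,0,-0.45],[0,0,-0.5],[0,0,-0.5],[0,0,-0.5],[0,0,-0.4],[0,0,-0.25],[0,0,-0.12],[0,0,-0.08],[0,0,0],[0,0,0],[0,0,0],[0,0,0],[0,0,0],[0,0,0],[0,0,0],[0,0,0]], jaw=[1,1,1,1,1,1,1,1,0.8,0.6,0.5,0.4,0.3,0.2,0.2,0.2], force=45)

```text
time: 27.38
tool_pos: [432.0, 163.3, -5.4]
tcp_rot: [180.0, -0.0, 103.4]
ft_force: [-2.0, -1.3, 6.2]
finger_gap: 34.8
grip_force: 44.4
```

Emit:
apply_moves(angular=[[0,0,0],[0,0,0],[0,0,0],[0,0,0],[0,0,0],[0,0,0],[0,0,0],[0,0,0],[0,0,0],[0,0,0],[0,0,0],[0,0,0],[0,0,0],[0,0,0],[0,0,0],[0,0,0],[0,0,0],[0,0,0],[0,0,0],[0,0,0]], travel=[[0,0,0.25],[0,0,0.5],[0,0,0.5],[0,0,0.5],[0,0,0.5],[0.2,-0.22,0],[0.41,-0.45,0],[0.41,-0.45,0],[0.41,-0.45,0],[0.41,-0.45,0],[0.41,-0.45,0],[0.41,-0.45,0],[0.41,-0.45,0],[0.41,-0.45,0],[0.41,-0.45,0],[0.41,-0.45,0],[0.41,-0.45,0],[0.41,-0.45,0],[0.41,-0.45,0],[0.17,-0.185,0]], jaw=[0.2,0.2,0.2,0.2,0.2,0.2,0.2,0.2,0.2,0.2,0.2,0.2,0.2,0.2,0.2,0.2,0.2,0.2,0.2,0.2])

```text
time: 29.88
tool_pos: [660.0, -88.7, 83.1]
tcp_rot: [-180.0, -0.0, 103.3]
ft_force: [-0.2, 0.6, -1.6]
finger_gap: 35.3
grip_force: 45.2
```

Emit:
apply_moves(angular=[[0,0,0],[0,0,0]], travel=[[0,0,0],[0,0,0]], jaw=[0.2,0.2])

```text
time: 30.12
tool_pos: [659.1, -86.4, 83.6]
tcp_rot: [-180.0, -0.0, 103.4]
ft_force: [0.7, 0.7, -1.6]
finger_gap: 35.4
grip_force: 45.2
```

Emit:
apply_moves(angular=[[0,0,0],[0,0,0],[0,0,0],[0,0,0],[0,0,0],[0,0,0],[0,0,0],[0,0,0],[0,0,0],[0,0,0],[0,0,0],[0,0,0],[0,0,0],[0,0,0],[0,0,0],[0,0,0],[0,0,0],[0,0,0],[0,0,0]], travel=[[0.01,-0.02,-0.25],[0,0,-0.4],[0,0,-0.4],[0,0,-0.4],[0,0,-0.3],[0,0,-0.15],[0,0,-0.08],[0,0,-0.04],[0,0,0],[0,0,0],[0,0,0],[0,0,0],[0,0,0],[0,0,0.25],[0,0,0.5],[0,0,0.5],[0,0,0.5],[0,0,0.5],[0,0,0.35]], jaw=[0.2,0.2,0.2,0.2,0.2,0.2,0.2,0.2,0.2,0.4,0.6,0.8,1,1,1,1,1,1,1])

```text
time: 32.5
tool_pos: [660.7, -87.9, 109.5]
tcp_rot: [179.9, 0.0, 103.4]
ft_force: [0.3, -0.7, -0.1]
finger_gap: 85.7
grip_force: 0.0
```

Emit:
apply_moves(angular=[[0,0,0],[0,0,0],[0,0,0],[0,0,0],[0,0,0],[0,0,0],[0,0,0],[0,0,0],[0,0,0],[0,0,0],[0,0,0],[0,0,0],[0,0,0],[0,0,0]], travel=[[-0.405,0.292,0],[-0.405,0.292,0],[-0.405,0.292,0],[-0.405,0.292,0],[-0.405,0.292,0],[-0.405,0.292,0],[-0.405,0.292,0],[-0.405,0.292,0],[-0.405,0.292,0],[-0.405,0.292,0],[-0.405,0.292,0],[-0.405,0.292,0],[0,0,0],[0,0,0]], jaw=[1,1,1,1,1,1,1,1,1,1,1,1,1,1])

```text
time: 34.25
tool_pos: [466.3, 52.1, 107.7]
tcp_rot: [180.0, 0.0, 103.4]
ft_force: [0.5, -0.0, 0.1]
finger_gap: 85.4
grip_force: 0.0
```

Run:
```python
from h import *
S=r.snapshot("scene")
for X in([464.5,53,20],[659.3,-87.2,32]):
    b=pick(blobs(dark(S),80,6000),proj(S,X)); e=ends(S,b); print(b[2],plane(S,e[1],X[2]//30*8)[:2],plane(S,e[0],X[2]//30*16+40)[:2])
print(r.sense()["tool_pos"])
```

```text
248 [462.69498007  52.21487053] [468.41134224  52.89133898]
580 [658.13441509 -89.66148691] [662.98846474 -87.47772214]
[466.31474105  52.00273314 107.62595136]
```

Emit:
apply_moves(angular=[[0,0,0],[0,0,0],[0,0,0],[0,0,0],[0,0,0],[0,0,0],[0,0,0],[0,0,0],[0,0,0],[0,0,0],[0,0,0],[0,0,0],[0,0,0],[0,0,0],[0,0,0],[0,0,0]], travel=[[-0.02,0.02,-0.45],[0,0,-0.5],[0,0,-0.5],[0,0,-0.5],[0,0,-0.45],[0,0,-0.3],[0,0,-0.14],[0,0,-0.08],[0,0,0],[0,0,0],[0,0,0],[0,0,0],[0,0,0],[0,0,0],[0,0,0],[0,0,0]], jaw=[1,1,1,1,1,1,1,1,0.8,0.6,0.4,0.3,0.2,0.15,0.15,0.15], force=35)

```text
time: 36.3
tool_pos: [465.4, 53.2, -9.0]
tcp_rot: [180.0, 0.0, 103.4]
ft_force: [-0.3, -0.6, 6.3]
finger_gap: 26.8
grip_force: 34.4
```

Emit:
apply_moves(angular=[[0,0,0],[0,0,0],[0,0,0],[0,0,0],[0,0,0],[0,0,0],[0,0,0],[0,0,0],[0,0,0],[0,0,0],[0,0,0],[0,0,0],[0,0,0],[0,0,0],[0,0,0],[0,0,0],[0,0,0],[0,0,0],[0,0,0],[0,0,0]], travel=[[0,0,0.25],[0,0,0.5],[0,0,0.5],[0,0,0.5],[0,0,0.55],[0.2,-0.21,0],[0.38,-0.395,0],[0.38,-0.395,0],[0.38,-0.395,0],[0.38,-0.395,0],[0.38,-0.395,0],[0.38,-0.395,0],[0.38,-0.395,0],[0.38,-0.395,0],[0.38,-0.395,0],[0.38,-0.395,0],[0.38,-0.395,0],[0.38,-0.395,0],[0.38,-0.395,0],[0.16,-0.155,0]], jaw=[0.15,0.15,0.15,0.15,0.15,0.15,0.15,0.15,0.15,0.15,0.15,0.15,0.15,0.15,0.15,0.15,0.15,0.15,0.15,0.15])

```text
time: 38.8
tool_pos: [676.7, -168.2, 80.6]
tcp_rot: [-179.9, -0.0, 103.3]
ft_force: [-0.4, -0.0, -1.7]
finger_gap: 27.0
grip_force: 34.6
```

Emit:
apply_moves(angular=[[0,0,0],[0,0,0]], travel=[[0,0,0],[0,0,0]], jaw=[0.15,0.15])

```text
time: 39.05
tool_pos: [676.3, -166.3, 81.9]
tcp_rot: [-179.9, -0.0, 103.4]
ft_force: [-0.5, 0.6, -0.9]
finger_gap: 27.1
grip_force: 34.6
```

Emit:
apply_moves(angular=[[0,0,0],[0,0,0],[0,0,0],[0,0,0],[0,0,0],[0,0,0],[0,0,0],[0,0,0],[0,0,0],[0,0,0],[0,0,0],[0,0,0],[0,0,0],[0,0,0],[0,0,0],[0,0,0],[0,0,0],[0,0,0],[0,0,0]], travel=[[0.02,0,-0.25],[0,0,-0.4],[0,0,-0.4],[0,0,-0.4],[0,0,-0.3],[0,0,-0.18],[0,0,-0.08],[0,0,-0.05],[0,0,0],[0,0,0],[0,0,0],[0,0,0],[0,0,0],[0,0,0.25],[0,0,0.5],[0,0,0.5],[0,0,0.5],[0,0,0.5],[0,0,0.35]], jaw=[0.15,0.15,0.15,0.15,0.15,0.15,0.15,0.15,0.15,0.35,0.55,0.8,1,1,1,1,1,1,1])

```text
time: 41.42
tool_pos: [678.3, -167.0, 106.4]
tcp_rot: [179.9, 0.1, 103.4]
ft_force: [0.3, -0.7, -0.2]
finger_gap: 85.4
grip_force: 0.0
```

Emit:
apply_moves(angular=[[0,0,0],[0,0,0],[0,0,0],[0,0,0],[0,0,0],[0,0,0],[0,0,0],[0,0,0],[0,0,0],[0,0,0],[0,0,0],[0,0,0]], travel=[[0,0,0.4],[-0.4,-0.2,0.4],[-0.6,-0.2,0],[-0.6,-0.2,0],[-0.6,-0.2,0],[-0.6,-0.2,0],[-0.6,-0.2,0],[-0.6,-0.2,0],[-0.6,-0.2,0],[-0.3,-0.2,0],[0,0,0],[0,0,0]], jaw=[1,1,1,1,1,1,1,1,1,1,1,1])

```text
time: 42.92
tool_pos: [482.3, -238.8, 136.3]
tcp_rot: [180.0, 0.0, 103.4]
ft_force: [0.4, -1.0, 0.1]
finger_gap: 85.6
grip_force: 0.0
```

```bash
python3 chk.py "[(677.5,-166.7,40),(659.3,-87.2,48),(640.5,-13.5,56),(621.7,68.5,64)]"
python3 - <<'E'
from h import *
S=r.snapshot("scene");T=r.snapshot("top")
cv2.imwrite("pics/f.png",np.hstack([cv2.resize(T["color"][80:220,200:440],(400,233)),cv2.resize(S["color"][220:360,110:350],(400,233))])[:,:,::-1])
E
```

```text
(array([ 676.6, -166.7]), array([ 677.6, -167.8]), np.float64(13.875129556483385)) (array([ 680.8, -166. ]), array([ 676.3, -168.9]), np.float64(17.250874254398212)) tri [ 677.7 -167.9   43.5] [ 677.3 -167.8    9.5]
(array([660. , -88.2]), array([660.8, -88.7]), np.float64(18.52091413088013)) (array([663.1, -87.5]), array([658.1, -89.8]), np.float64(22.21308756975777)) tri [660.7 -88.7  52.7] [660.2 -88.6  11. ]
(array([641.3, -14.2]), array([642.3, -14.5]), np.float64(22.54062198205456)) (array([645.5, -13.7]), array([638.4, -15.8]), np.float64(27.055470656036483)) tri [642.2 -14.6  59.8] [641.5 -14.6  12.4]
(array([622.5,  70.9]), array([626.9,  72.1]), np.float64(29.86111315185935)) (array([628.3,  71. ]), array([622.1,  70.3]), np.float64(32.97737348511252)) tri [623.6  70.8  66.3] [626.1  71.3  13.4]
[ 482.3 -238.6  136.1]
```

View pics/f.png

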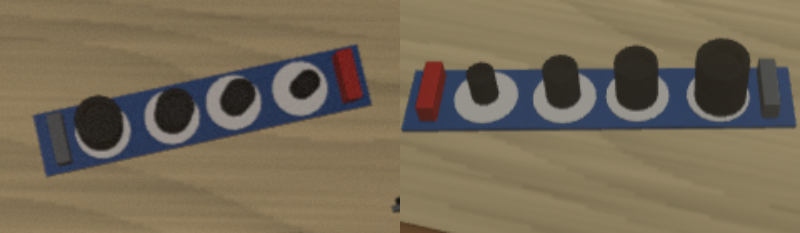

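All four sockets stand upright on their pads, smallest beside the red block (scene crop (482,90)) and largest beside the grey (722,80). Each is within about 5 mm of its pad's centre, so I'm handing in.

```bash
python3 -c "
from bench import r
print(r.hand_in())"
```

```text
the job is handed in; nothing more can be done
None
```

I handed the job in at about 43 s: the 28, 36, 44 and 54 mm sockets stand upright in that order from the red block, each measured within about 5 mm of its pad centre; `hand_in()` gave no verdict.

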